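# Count along the lane rack and push the stray polish tin into its third gap

### The job

On the dry cleaner's counter, run one fingertip (or the closed fingers as one) along the top of the wooden rack's back rail, starting behind the gap next to the tall end post, touching the rail behind the first gap, the second and then the third, and stop there, touching none of the rail behind the gaps beyond. Then push the stray polish tin that stands in front of the rack along the counter into that third gap, fully home against the back wall, and move clear. Do not lift or tip the tin, and leave the other tins, the spray can and the brush where they are.

Things in the scene. Friction and masses are not known exactly. Their poses are not given: they have to be found in the camera images.
- rack: fixed wooden rack. Back wall 460 (y) x 20 (x) x 36 mm high; its flat top is the rail. On its front seven round-nosed dividers, 6 mm thick, 26 mm high, from x = -10 to -62 mm, 58 mm apart, make six gaps 52 mm wide, 52 mm deep, open in front and above; their floor is the counter. Origin: centre of the wall's underside, at counter height; x from the gaps' mouths to the wall, y along it, z up. Turned a little
- post: tall turned wooden end post, 26 mm across, 55 mm tall, standing on the rail (top 91 mm above the counter) 15 mm from one end of the rack, which may be either end (y = +215 or -215 mm in the rack's frame): gaps are counted from this end. Origin: centre of its foot, on the rail top
- stub: low wooden button, 16 mm across and 10 mm tall, on the rail at the other end of the rack. Origin: centre of its foot, on the rail top
- tin: the stray shoe-polish tin: plain, round and flat, 46 mm across, 24 mm high, about 60 g, standing loose on the counter in front of the rack. Origin: centre of its underside; z up; x and y in any direction. Fully home in a gap, its centre is at x = -33 mm in the rack's frame. It slides with friction and stops where it is left
- tin_stock1: a tin just like the stray one, already in one of the gaps; leave it alone. Origin: centre of its underside
- tin_stock2: another such tin in another gap; leave it alone. Origin: centre of its underside
- spray_can: upright spray can, 48 mm across and 150 mm tall, to the left of the rack; leave it alone. Origin: centre of its underside
- brush: wooden shoe brush lying bristles down, 130 x 45 x 38 mm, to the right of the rack; leave it alone. Origin: centre of its underside
- rail_a: the stretch of rail behind the middle of the left-most gap, numbered from the rack's +y end (left seen from the robot; not always the end to count from): flush part of the rail top, 20 mm long, fixed. Origin: middle of its top face, at (0, +145, 36) mm in the rack's frame; axes as the rack's
- rail_b: the stretch of rail behind the middle of the second gap, numbered from the rack's +y end (left seen from the robot; not always the end to count from): flush part of the rail top, 20 mm long, fixed. Origin: middle of its top face, at (0, +87, 36) mm in the rack's frame; axes as the rack's
- rail_c: the stretch of rail behind the middle of the third gap, numbered from the rack's +y end (left seen from the robot; not always the end to count from): flush part of the rail top, 20 mm long, fixed. Origin: middle of its top face, at (0, +29, 36) mm in the rack's frame; axes as the rack's
- rail_d: the stretch of rail behind the middle of the fourth gap, numbered from the rack's +y end (left seen from the robot; not always the end to count from): flush part of the rail top, 20 mm long, fixed. Origin: middle of its top face, at (0, -29, 36) mm in the rack's frame; axes as the rack's
- rail_e: the stretch of rail behind the middle of the fifth gap, numbered from the rack's +y end (left seen from the robot; not always the end to count from): flush part of the rail top, 20 mm long, fixed. Origin: middle of its top face, at (0, -87, 36) mm in the rack's frame; axes as the rack's
- rail_f: the stretch of rail behind the middle of the right-most gap, numbered from the rack's +y end (left seen from the robot; not always the end to count from): flush part of the rail top, 20 mm long, fixed. Origin: middle of its top face, at (0, -145, 36) mm in the rack's frame; axes as the rack's

How it is judged:
On the way, in this order (a step that is already met when the one before it is completed fails the run):
1. a fingertip touches the rail behind the first gap from the tall post (((y of post in the frame of rack above 0.1 m and contact force between the fingers and rail_a above 0.2 N) or (y of post in the frame of rack below -0.1 m and contact force between the fingers and rail_f above 0.2 N))), for 0.1 s.
2. it touches the rail behind the second gap (((y of post in the frame of rack above 0.1 m and contact force between the fingers and rail_b above 0.2 N) or (y of post in the frame of rack below -0.1 m and contact force between the fingers and rail_e above 0.2 N))), for 0.1 s.
3. it touches the rail behind the third gap (((y of post in the frame of rack above 0.1 m and contact force between the fingers and rail_c above 0.2 N) or (y of post in the frame of rack below -0.1 m and contact force between the fingers and rail_d above 0.2 N))), for 0.1 s.
4. the stray tin is home in the third gap (((y of post in the frame of rack above 0.1 m and (x of tin in the frame of rail_c between -0.04 and -0.025 m and y of tin in the frame of rail_c between -0.012 and 0.012 m and z of tin in the frame of rail_c below -0.03 m)) or (y of post in the frame of rack below -0.1 m and (x of tin in the frame of rail_d between -0.04 and -0.025 m and y of tin in the frame of rail_d between -0.012 and 0.012 m and z of tin in the frame of rail_d below -0.03 m)))), for 0.2 s.
At the end, for the whole second after the job is handed in: The stray tin stands flat and at rest on the counter in the third gap counted from the tall post, its centre no more than 7 mm short of touching the back wall and within 12 mm of the gap's middle; the other tins, the spray can and the brush are within 20 mm of where they were (((y of post in the frame of rack above 0.1 m and (x of tin in the frame of rail_c between -0.04 and -0.025 m and y of tin in the frame of rail_c between -0.012 and 0.012 m and z of tin in the frame of rail_c below -0.03 m)) or (y of post in the frame of rack below -0.1 m and (x of tin in the frame of rail_d between -0.04 and -0.025 m and y of tin in the frame of rail_d between -0.012 and 0.012 m and z of tin in the frame of rail_d below -0.03 m))) and angle between tin's own z axis and vertical below 0.1 rad and linear speed of tin below 0.02 m/s and distance of each of tin_stock1, tin_stock2, spray_can, brush from where it was at the start of the episode below 0.02 m).
It fails at once if the stray tin is lifted more than 10 mm (height (world z) of tin above 0.01 m).
It fails at once if the stray tin is tipped (over 0.4 rad) (angle between tin's own z axis and vertical above 0.4 rad).
It fails at once if the rail is touched behind a gap beyond the third ((y of post in the frame of rack above 0.1 m and (contact force between the fingers and rail_d above 0.2 N or contact force between the fingers and rail_e above 0.2 N or contact force between the fingers and rail_f above 0.2 N)) or (y of post in the frame of rack below -0.1 m and (contact force between the fingers and rail_a above 0.2 N or contact force between the fingers and rail_b above 0.2 N or contact force between the fingers and rail_c above 0.2 N))).
It fails at once if a stock tin is moved over 20 mm (distance of any of tin_stock1, tin_stock2 from where it was at the start of the episode above 0.02 m).
It fails at once if the spray can or the brush is moved over 20 mm (distance of any of spray_can, brush from where it was at the start of the episode above 0.02 m).
It also fails if it takes over 61 s, if anything falls off the work surface, if the arm or the gripper's body presses on something with over 40 N, if the wrist force passes 120 N, or if a joint passes its speed limit or range.

### The arm

A 7-joint arm with a two-finger parallel gripper is mounted at the origin on the work surface. World frame = base frame: x ahead of the robot, y to its left, z up, the work surface at z = 0. Lengths are in m, angles in rad, forces in N, time in s.
With the tool pointing down it reaches from about 0.4 to 0.925 m from the base axis. Payload 5.6 kg.
Tool frame: the origin (TCP) lies at the very end of the fingers, on their centre line; the grasp point (between the pads) lies 19 mm behind it (pinch_z is the distance from the TCP to the grasp point, in m); z points along the fingers, y is the line along which they close (so a half turn about z gives the same grasp; the last joint's range is limited). The gripper opens to 85 mm and grips with 20 to 120 N. Pads are 22 mm wide; open, the fingers measure 114 mm over their backs; the gripper's body (76 mm by 85 mm) begins 54 mm behind the grasp point. The pads swing forward as they close: fully open they stand 13 mm farther back than shut.
Start: joints at [1.153, 0.468, -0.012, 1.603, 0.006, 1.071, -0.056], TCP at [0.238, -0.605, 0.208] pointing down, gripper open.
Joint ranges: [-2.53, 2.53], [-0.31, 2.02], [-1.57, 1.55], [0.28, 2.44], [-1.29, 4.43], [0.15, 1.84], [-2.92, 2.92]. Speed limits (rad/s): [2.57, 2.57, 3.14, 3.14, 3.14, 3.14, 3.14].

### API

Orientations are given as a unit quaternion [x, y, z, w].
In Python, from rig import * gives the robot as it stands.
- The arm moves only by the shell command python3 -m crank 'ROWS' [FORCE]. ROWS is a JSON object of lists of equal length, an entry for each row: "xyz": the shift along the tool's x, y, z each as a share of 0.2 m, from -1 to 1, a list of three; "twist": the turn, a rotation vector about the tool's x, y, z each as a share of 180 degrees, from -1 to 1, a list of three; "hand": the opening, from 0 (shut) to 1 (fully open). A call has 1 to 10 rows; each row is the pose to reach, as a shift and turn from the pose commanded when the call began, along the tool's axes at that moment, turning the shorter way round; what a row does not reach only later rows make up. A row lasts 1/12 s, in which the tool goes at most 41.7 mm and 7.16 degrees, less where a joint would pass 70% of its speed; a pose out of reach is approached as far as the arm can. A call with a number of a shift or a turn outside -1 to 1 is refused whole. A call with a gripper value outside its range is refused whole. The fingers move at their own pace and stop on an object; FORCE is the grip in N (left out, the last holds). Time passes only in rows, so rows that repeat a pose let the fingers close. It gives the time, the measured TCP pose, the force, the opening and the grip force at its end, in the units of the state.
- read_state(): the state, without advancing time (a new reading comes with each control period).
- get_image(name): name is "scene" or "top" or "wrist"; returns a dict with "pixels" (384x512x3 uint8, blue, green, red), "range_z" (384x512 float32, m along the optical axis (not along the pixel's ray), 0 where there is no reading), "intrinsics" (3x3 intrinsics, pixels), "dist_coeffs" ([k1, k2, p1, p2, k3] as OpenCV has them; the pictures are not rectified), "rvec" (rotation vector, rad) and "tvec" (3), from world to camera coordinates, as OpenCV has them. Camera axes: x right, y down, z forward; pixel columns grow to the right and rows downward; lengths in m; the calibration is good to about 2 mm. A picture is of the moment at which its call begins.
- hand_in(): hands the job in; it is judged then, once.
Trained networks look in a picture, given as the dict that the camera call returned (one of the last four; its "shot" number tells which), for a name from the list of things; names that differ only in an ending like _2 or _b are one class to them, and where a whole thing is asked for, a point or a joint stands for the part that bears it (a point fixed in the world has none). Each returns a list of dicts, best first, with "p" (0 to 1); they miss things now and then, are a little off and sometimes report something else, mostly with a low value. They report only what shows in the picture. A call takes as long as a camera call.
- recognise(label, picture): "rect" ([centre column, centre row, width, height] in pixels, round what is visible of it).
The state is a dict: "clock": time; "joint_pos": joint angles; "qvel": joint speeds; "tau": joint torques, N m; "ee_pos": TCP position; "ee_rot": TCP orientation; "ft_force": force on the tool from outside, world axes, zero at the start; "torque": the same for the moment, N m; "finger_gap": finger opening in m; "gripper_force": force on a finger pad.
Only numpy, scipy, OpenCV 4.12 (cv2) and the standard library are available. Lean on these libraries where they do the work, as an engineer would, in place of code of your own. Each camera call takes 0.05 s, during which the arm holds its last target. There are 200 camera calls.

## Working session

There is one attempt and no reset: what is moved stays moved. The work goes in short steps, Python scripts to look and compute and a shell command to move; the robot and the scene stay as the last step left them, time stands still between calls to the robot, and variables do not carry over. Pictures are saved under pics/ and viewed, at most 10 in all, crops included, and the job is handed in when it is done.

```bash
mkdir -p pics; cat > h.py <<'E'
from rig import *
import numpy as np, cv2
from scipy.spatial.transform import Rotation as R
def cloud(im):
    h,w=im["range_z"].shape
    v,u=np.mgrid[0:h,0:w]
    p=cv2.undistortPoints(np.stack([u,v],-1).reshape(-1,1,2).astype(np.float64),np.array(im["intrinsics"]),np.array(im["dist_coeffs"])).reshape(h,w,2)
    z=im["range_z"]
    c=np.dstack([p[...,0]*z,p[...,1]*z,z])
    Rm=cv2.Rodrigues(np.array(im["rvec"],float))[0]
    W=(c-np.array(im["tvec"]).reshape(3))@Rm
    W[z==0]=np.nan
    return W
E
python3 - <<'E'
from h import *
s=read_state();print(s)
for n in("top","scene"):
    im=get_image(n);cv2.imwrite(f"pics/{n}0.png",im["pixels"])
    W=cloud(im)
    for l in("rack","post","stub","tin","spray_can","brush"):
        for d in recognise(l,im)[:4]:
            u,v,w,h=d["rect"]
            q=W[int(v),int(u)]
            print(n,l,round(d["p"],2),np.round(d["rect"]),np.round(q,3))
E
```

```text
{'clock': 0.0, 'joint_pos': array([ 1.15302817,  0.46838738, -0.01162521,  1.60361337,  0.00599184,
        1.07138757, -0.05630525]), 'qvel': array([-5.25970542e-04, -1.00513249e-03, -7.96431746e-04,  1.80064174e-05,
       -9.29377565e-04,  1.59065031e-03,  1.02700807e-03]), 'tau': array([ 2.49046916e-04, -5.32384121e+01,  2.11937330e-02, -2.51303852e+01,
        1.12897879e-02,  7.84231204e-03, -1.93302338e-05]), 'ee_pos': array([ 0.23766989, -0.60435557,  0.20703599]), 'ee_rot': array([ 9.82499488e-01,  1.86263203e-01, -2.15755970e-04, -8.53610969e-04]), 'ft_force': array([0.23714295, 0.02334071, 0.29153572]), 'torque': array([ 0.00277887, -0.0265778 , -0.01466637]), 'gripper_force': 0.0, 'finger_gap': 0.0853950897537203}
top rack 0.64 [256. 195. 189.  42.] [0.635 0.018 0.03 ]
top post 0.72 [196. 187.   7.  10.] [0.648 0.167 0.037]
top post 0.62 [344. 177.  13.  12.] [ 0.668 -0.187  0.085]
top tin 0.86 [240. 232.  24.  18.] [0.543 0.058 0.025]
top spray_can 0.93 [100. 234.  45.  28.] [0.521 0.357 0.137]
top brush 0.94 [438. 228.  28.  53.] [ 0.559 -0.424  0.039]
scene rack 0.68 [264. 211. 152.  30.] [0.659 0.019 0.034]
scene post 0.48 [195. 201.   9.  12.] [ 0.679 -0.188  0.062]
scene tin 0.61 [278. 190.  16.  18.] [0.557 0.051 0.024]
scene spray_can 0.88 [383. 180.  31.  44.] [0.549 0.368 0.107]
scene brush 0.97 [132. 177.  29.  34.] [ 0.589 -0.432  0.037]
scene brush 0.31 [384. 182.  28.  48.] [0.549 0.369 0.104]
```

```bash
python3 - <<'E'
import cv2
a=cv2.imread("pics/top0.png")[150:270,60:480]
cv2.imwrite("pics/top0c.png",cv2.resize(a,None,fx=1.9,fy=1.9,interpolation=cv2.INTER_CUBIC))
E
python3 - <<'E'
from h import *
for n in ("top","scene"):
    im=get_image(n);W=cloud(im)
    x,y,z=W[...,0],W[...,1],W[...,2]
    m=(x>.58)&(x<.74)&(y>-.27)&(y<.27)&(z>.0325)&(z<.0395)
    P=W[m][:,:2]
    r=cv2.minAreaRect(P.astype(np.float32)*1000);print(n,len(P),r,np.median(W[m][:,2]))
    # robust line fit
    vx,vy,x0,y0=cv2.fitLine(P.astype(np.float32),cv2.DIST_HUBER,0,.001,.001).ravel()
    print("line",vx,vy,x0,y0)
    t=(P-[x0,y0])@[vx,vy]; q=(P-[x0,y0])@[-vy,vx]
    print("ends",np.percentile(t,[0,.5,99.5,100]),np.percentile(q,[1,99]))
    m=(x>.58)&(x<.74)&(y>-.27)&(y<.27)&(z>.055); print("post",np.nanmean(W[m],0),W[m].min(0),W[m].max(0))
    for lo,hi in((.018,.0235),(.0225,.0285)):
        m=((x>.45)&(x<.7)&(y>-.25)&(y<.25)&(z>lo)&(z<hi)).astype(np.uint8)
        k,L,st,c=cv2.connectedComponentsWithStats(m)
        for i in range(1,k):
            if st[i,4]>40: 
                p=W[L==i]; print(lo,st[i,4],np.round(p.mean(0),4),np.round((p.max(0)+p.min(0))/2,4),np.round(p.max(0)-p.min(0),3))
E
```

```text
top 1333 ((659.6019287109375, 21.299713134765625), (20.969799041748047, 459.3033142089844), 4.01394510269165) 0.03702996748527877
line 0.069748305 -0.9975646 0.65890914 0.023704475
ends [-0.22720609 -0.22612721  0.22622407  0.23210105] [-0.00965236  0.01061103]
post [ 0.67284938 -0.19144872  0.08499424] [ 0.66313995 -0.20349324  0.05535866] [ 0.68468113 -0.18207636  0.09377646]
0.0225 53 [ 0.6373 -0.1532  0.0263] [ 0.6363 -0.1497  0.0256] [0.051 0.017 0.006]
0.0225 48 [ 0.632  -0.039   0.0265] [ 0.6293 -0.0426  0.0259] [0.051 0.023 0.005]
0.0225 41 [0.6282 0.0198 0.0266] [0.6243 0.0196 0.0261] [0.053 0.007 0.004]
0.0225 246 [ 0.6304 -0.0678  0.0254] [ 0.63   -0.0676  0.0255] [0.045 0.042 0.006]
0.0225 45 [0.618  0.0776 0.0264] [0.6192 0.0773 0.0258] [0.05  0.006 0.005]
0.0225 299 [0.6142 0.1686 0.0255] [0.6127 0.1704 0.0254] [0.052 0.057 0.006]
0.0225 259 [0.5385 0.0577 0.0253] [0.5381 0.0577 0.0255] [0.044 0.044 0.006]
scene 658 ((663.3655395507812, 18.002777099609375), (24.47098159790039, 457.32305908203125), 3.8371050357818604) 0.0347149067048137
line 0.069600604 -0.9975749 0.66391736 0.019768085
ends [-0.22695558 -0.2243318   0.22884394  0.23038012] [-0.01181148  0.0108993 ]
post [ 0.68277145 -0.19494384  0.07804402] [ 0.66936177 -0.20659561  0.05554146] [ 0.6909546  -0.18553695  0.09237016]
0.018 88 [0.5464 0.0533 0.0214] [0.5461 0.0544 0.0208] [0.044 0.044 0.005]
0.018 86 [ 0.6325 -0.0731  0.0217] [ 0.6307 -0.0755  0.021 ] [0.036 0.053 0.005]
0.018 77 [0.6158 0.1589 0.0215] [0.6153 0.1594 0.0208] [0.034 0.041 0.005]
0.0225 74 [ 0.6323 -0.0802  0.0239] [ 0.6309 -0.0781  0.0247] [0.04  0.052 0.004]
0.0225 52 [0.6167 0.1604 0.0239] [0.6166 0.1593 0.0251] [0.035 0.04  0.005]
0.0225 51 [ 0.677  -0.043   0.0259] [ 0.6781 -0.0413  0.0255] [0.012 0.125 0.006]
0.0225 43 [0.6666 0.1043 0.025 ] [0.6663 0.1087 0.0254] [0.009 0.091 0.006]
```

View pics/top0c.png

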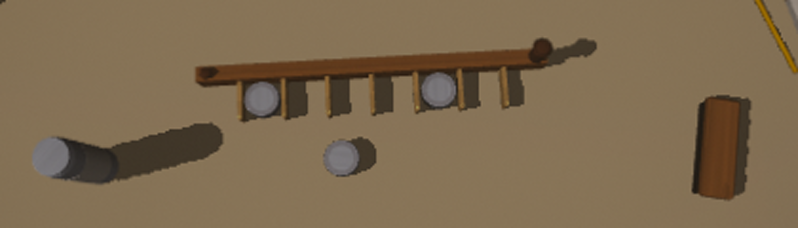

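The top view shows the tall post at the right end (crop 541,48), so the third gap from it is the one between the dividers at crop columns 373 and 416. That gap (rail_d) is empty. The stray tin is at (341,158), and the stock tins sit at (262,98) and (438,90).

I'll move over the rack and refine the measurement with the wrist camera.

```bash
cat >> h.py <<'E'
def go(x,y,z,yaw):
    s=read_state();A=R.from_quat(s["ee_rot"]);d=A.inv().apply(np.array([x,y,z])-s["ee_pos"])
    a=np.deg2rad(yaw);T=R.from_matrix(np.array([[np.cos(a),np.sin(a),0],[np.sin(a),-np.cos(a),0],[0,0,-1]]))
    t=(A.inv()*T).as_rotvec()
    print("xyz",np.round(d/.2,4),"twist",np.round(t/np.pi,4))
E
python3 -c "
from h import *
go(.55,-.05,.30,4)"
```

```text
xyz [ 2.4677 -2.0108 -0.4602] twist [0.     0.     0.0971]
```

```bash
python3 -m crank '{"xyz":[[1,-0.815,-0.46],[1,-0.815,-0.46],[1,-0.815,-0.46],[1,-0.815,-0.46],[1,-0.815,-0.46],[1,-0.815,-0.46],[1,-0.815,-0.46]],"twist":[[0,0,0],[0,0,0],[0,0,0],[0,0,0],[0,0,0],[0,0,0],[0,0,0]],"hand":[1,1,1,1,1,1,1]}'
python3 -m crank '{"xyz":[[1,-0.815,0],[1,-0.815,0],[1,-0.815,0],[1,-0.815,0],[1,-0.815,0],[1,-0.815,0],[1,-0.815,0]],"twist":[[0,0,0],[0,0,0],[0,0,0],[0,0,0],[0,0,0],[0,0,0],[0,0,0]],"hand":[1,1,1,1,1,1,1]}'
python3 -m crank '{"xyz":[[0.47,-0.38,0],[0.47,-0.38,0],[0.47,-0.38,0],[0.47,-0.38,0],[0.47,-0.38,0]],"twist":[[0,0,0.097],[0,0,0.097],[0,0,0.097],[0,0,0.097],[0,0,0.097]],"hand":[1,1,1,1,1]}'
cat > meas.py <<'E'
from h import *
import sys
im=get_image("wrist");cv2.imwrite(f"pics/{sys.argv[1]}.png",im["pixels"])
W=cloud(im);x,y,z=W[...,0],W[...,1],W[...,2]
print(read_state()["ee_pos"], "fov",np.nanmin(W[...,:2],(0,1)),np.nanmax(W[...,:2],(0,1)))
b=(x>.45)&(x<.72)&(y>-.25)&(y<.25)
print("ground",np.nanmedian(z[b&(z<.012)]))
P=W[b&(x>.6)&(z>.0325)&(z<.0395)]
if len(P)>50:
    r=cv2.minAreaRect(P[:,:2].astype(np.float32)*1000);print("rail",len(P),r,np.median(P[:,2]))
m=(b&(z>.014)&(z<.0295)).astype(np.uint8)
k,L,st,c=cv2.connectedComponentsWithStats(m)
for i in range(1,k):
    if st[i,4]>100:
        p=W[L==i];(cx,cy),rr=cv2.minEnclosingCircle(p[:,:2].astype(np.float32)*1000)
        print(st[i,4],"z",np.round(np.median(p[:,2]),4),"mid",np.round((p.max(0)+p.min(0))[:2]/2,4),"size",np.round(p.max(0)-p.min(0),3)[:2],"circ",np.round([cx,cy,rr],1))
E
python3 meas.py w1; python3 - <<'E'
from h import *
im=get_image("wrist")
for l in("tin","post","rack"):
    for d in recognise(l,im): print(l,d)
E
```

```text
clock: 1.38
ee_pos: [0.3673, -0.376, 0.302]
ee_rot: [0.982, 0.189, 0.001, 0.001]
ft_force: [0.2, 0.2, -0.5]
finger_gap: 0.0855
gripper_force: 0.0
clock: 1.97
ee_pos: [0.4938, -0.1473, 0.3005]
ee_rot: [0.982, 0.191, 0.001, -0.001]
ft_force: [0.5, 0.9, -0.0]
finger_gap: 0.0856
gripper_force: 0.0
clock: 2.38
ee_pos: [0.5513, -0.0464, 0.2998]
ee_rot: [0.999, 0.038, 0.0, -0.001]
ft_force: [-0.1, 0.2, -0.6]
finger_gap: 0.0854
gripper_force: 0.0
[ 0.55055835 -0.04923312  0.29973041] fov [ 0.0317851  -0.57790021] [0.78179124 0.42260528]
ground 8.504468637644222e-05
rail 5136 ((659.8955688476562, 20.474685668945312), (20.374298095703125, 460.28204345703125), 3.8637514114379883) 0.03600959495916707
1601 z 0.0243 mid [0.6142 0.1741] size [0.056 0.093] circ [614.7 174.1  51.4]
267 z 0.0254 mid [0.621  0.0667] size [0.052 0.027] circ [621.3  64.6  28.3]
228 z 0.0258 mid [0.6257 0.0096] size [0.053 0.029] circ [626.5   7.9  28.8]
192 z 0.0259 mid [ 0.6287 -0.0404] size [0.051 0.009] circ [628.7 -40.9  25.3]
247 z 0.0255 mid [ 0.6337 -0.0963] size [0.054 0.06 ] circ [641.3 -97.5  34.7]
911 z 0.0241 mid [ 0.6312 -0.0699] size [0.046 0.046] circ [631.2 -70.1  23.4]
262 z 0.0256 mid [ 0.6371 -0.153 ] size [0.052 0.042] circ [ 640.6 -154.5   29.8]
804 z 0.0242 mid [0.5401 0.0547] size [0.046 0.046] circ [539.8  55.2  23.5]
tin {'rect': [184.9, 150.7, 31.2, 33.0], 'p': 0.78}
tin {'rect': [186.9, 66.6, 10.6, 18.4], 'p': 0.22}
post {'rect': [377.9, 64.0, 32.5, 19.4], 'p': 0.66}
rack {'rect': [206.8, 83.6, 340.3, 58.6], 'p': 0.55}
```

View pics/w1.png

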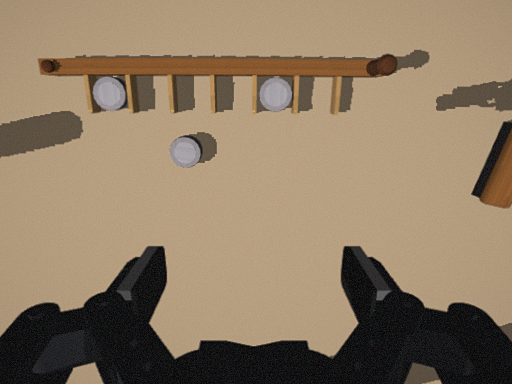

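The wrist view shows the same layout: stray tin at (185,151), third gap between dividers at columns 213 and 254, post at (385,65). The rail fits at (0.660, 0.0205), yaw 3.9°, with its top at 36 mm.

```bash
python3 -c "
from h import *
go(.6699,-.1242,.05,3.9)"
```

```text
xyz [0.5747 0.3987 1.2501] twist [ 0.0003  0.0001 -0.0003]
```

```bash
python3 -m crank '{"xyz":[[0.575,0.40,0],[0.575,0.40,0],[0.575,0.40,0],[0.575,0.40,0],[0.575,0.40,0.9],[0.575,0.40,0.9],[0.575,0.40,0.9],[0.575,0.40,0.9],[0.575,0.40,0.9],[0.575,0.40,0.9]],"twist":[[0,0,0],[0,0,0],[0,0,0],[0,0,0],[0,0,0],[0,0,0],[0,0,0],[0,0,0],[0,0,0],[0,0,0]],"hand":[0,0,0,0,0,0,0,0,0,0]}'
python3 -c "
from h import *
go(.6699,-.1242,.037,3.9)"
```

```text
clock: 3.47
ee_pos: [0.6674, -0.1231, 0.1157]
ee_rot: [0.999, 0.034, -0.004, -0.0]
ft_force: [-0.7, 0.5, 0.7]
finger_gap: -0.0003
gripper_force: 0.0
xyz [0.0154 0.0067 0.3932] twist [-0.0004  0.0027  0.0001]
```

```bash
python3 -m crank '{"xyz":[[0.01,0.005,0.15],[0.01,0.005,0.27],[0.01,0.005,0.33],[0.01,0.005,0.36],[0.01,0.005,0.38],[0.01,0.005,0.39],[0.01,0.005,0.4],[0.01,0.005,0.4]],"twist":[[0,0,0],[0,0,0],[0,0,0],[0,0,0],[0,0,0],[0,0,0],[0,0,0],[0,0,0]],"hand":[0,0,0,0,0,0,0,0]}'
python3 -c "
from h import *
print(read_state()['ft_force']);go(.662,-.0084,.036,3.9)"
```

```text
clock: 4.13
ee_pos: [0.6736, -0.1227, 0.041]
ee_rot: [0.999, 0.035, 0.001, 0.0]
ft_force: [-0.1, 0.5, 0.4]
finger_gap: -0.0001
gripper_force: 0.0
[-0.05173057  0.45436325  0.43366711]
xyz [-0.0179 -0.5744  0.0249] twist [ 0.0002 -0.0005  0.0006]
```

```bash
python3 -m crank '{"xyz":[[-0.018,0,0],[-0.018,0,0.01],[-0.018,0,0.02],[-0.018,0,0.025],[-0.018,0,0.03],[-0.018,0,0.03],[-0.018,0,0.03]],"twist":[[0,0,0],[0,0,0],[0,0,0],[0,0,0],[0,0,0],[0,0,0],[0,0,0]],"hand":[0,0,0,0,0,0,0]}'
python3 -c "
from h import *
print(read_state()['ft_force']);go(.662,-.0084,.036,3.9)"
```

```text
clock: 4.72
ee_pos: [0.6693, -0.1228, 0.0338]
ee_rot: [0.999, 0.035, -0.0, -0.0]
ft_force: [0.4, 1.1, 0.1]
finger_gap: -0.0003
gripper_force: 0.0
[0.37952167 1.07725408 0.07971334]
xyz [ 0.0039 -0.5731 -0.0109] twist [-0.      0.0001  0.0006]
```

```bash
python3 -m crank '{"xyz":[[0,0,0.005],[0,0,0.01],[0,0,0.015],[0,0,0.015],[0,0,0.015]],"twist":[[0,0,0],[0,0,0],[0,0,0],[0,0,0],[0,0,0]],"hand":[0,0,0,0,0]}'
python3 -c "
from h import *
for i in range(3):
  get_image('wrist');s=read_state();print(s['ft_force'],s['ee_pos'])"
```

```text
clock: 5.13
ee_pos: [0.6692, -0.1229, 0.0308]
ee_rot: [0.999, 0.035, -0.0, -0.0]
ft_force: [0.6, -0.2, 0.3]
finger_gap: 0.0001
gripper_force: 0.0
[-0.87356099  0.03580015  0.42677147] [ 0.6692667  -0.12287402  0.03090844]
[-0.31066508 -0.09517258  0.23066939] [ 0.66930997 -0.12285677  0.03097029]
[ 0.20150006 -0.54971304 -1.12654927] [ 0.66933482 -0.12284737  0.03102281]
```

```bash
python3 - <<'E'
from h import *
a=get_image("scene")["pixels"];t=get_image("top")["pixels"];w=get_image("wrist")["pixels"]
f=lambda a,s:cv2.resize(a,s,interpolation=cv2.INTER_CUBIC)
cv2.imwrite("pics/c1.png",np.vstack([np.hstack([f(a[160:240,180:290],(400,290)),f(t[150:230,270:380],(400,290))]),np.hstack([f(w,(400,300)),f(w[100:384,150:362],(400,300))])]))
E
```

```text
(no output)
```

View pics/c1.png

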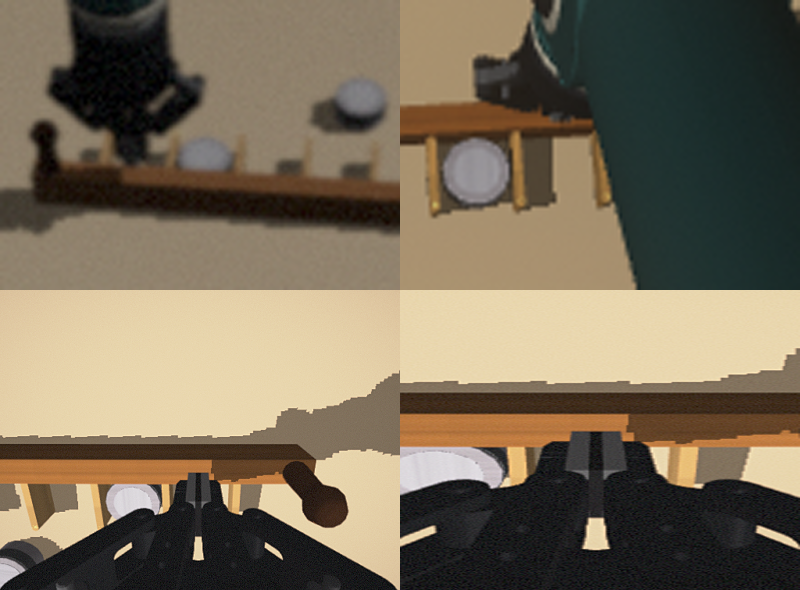

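```bash
python3 - <<'E'
from h import *
O=np.array([.66,.0205,0]);a=np.deg2rad(3.9);Q=np.array([[np.cos(a),np.sin(a),0],[-np.sin(a),np.cos(a),0],[0,0,1]])
s=read_state();print("tcp rack",Q@(s["ee_pos"]-O))
for n in("scene","wrist"):
    im=get_image(n);W=(cloud(im)-O)@Q.T*1000;x,y,z=W[...,0],W[...,1],W[...,2]
    r=W[(abs(x)<14)&(abs(y+100)<100)&(z>33)&(z<39)]; print(n,"rail x",np.percentile(r[:,0],[1,99]))
    dark=im["pixels"].max(-1)<75
    for lo in range(28,80,6):
        p=W[dark&(x>-40)&(x<40)&(abs(y+145)<45)&(z>=lo)&(z<lo+6)]
        if len(p)>2: print(lo,len(p),np.round(p.min(0)),np.round(p.max(0)),np.round(np.median(p,0)))
E
```

```text
tcp rack [-0.000459   -0.14368479  0.03100788]
scene rail x [-6.94002006 13.79413438]
28 53 [  -4. -190.   28.] [  16. -101.   34.] [  12. -156.   32.]
34 38 [  -2. -190.   34.] [  15. -104.   38.] [   7. -167.   35.]
58 7 [   8. -157.   58.] [  14. -139.   62.] [  13. -144.   61.]
64 13 [   7. -157.   65.] [  17. -133.   70.] [  12. -147.   67.]
70 13 [   8. -156.   70.] [  14. -132.   76.] [  12. -144.   72.]
76 13 [   8. -159.   77.] [  15. -132.   82.] [  11. -146.   80.]
wrist rail x [-9.37272735 10.91351866]
28 596 [  10. -190.   28.] [  11. -100.   34.] [  11. -145.   31.]
34 153 [  -6. -190.   34.] [  11. -100.   37.] [  11. -146.   35.]
58 170 [   6. -155.   58.] [  12. -131.   64.] [  11. -143.   62.]
64 319 [   6. -156.   64.] [  12. -130.   70.] [   8. -143.   67.]
70 363 [   6. -156.   70.] [  12. -130.   76.] [   8. -142.   73.]
76 408 [   6. -156.   76.] [  12. -129.   82.] [  10. -143.   79.]
```

```bash
python3 - <<'E'
from h import *
O=np.array([.66,.0205,0]);a=np.deg2rad(3.9);Q=np.array([[np.cos(a),np.sin(a),0],[-np.sin(a),np.cos(a),0],[0,0,1]])
for n in("scene","wrist"):
    im=get_image(n);W=(cloud(im)-O)@Q.T*1000;x,y,z=W[...,0],W[...,1],W[...,2]
    for lo in range(36,66,3):
        p=W[(x>-40)&(x<40)&(abs(y+145)<25)&(z>=lo)&(z<lo+3)]
        if len(p)>2: print(n,lo,len(p),np.round(p.min(0)),np.round(p.max(0)),np.round(np.median(p,0)))
s=read_state();print(s["joint_pos"],s["tau"],s["ft_force"])
E
```

```text
scene 36 28 [  -5. -169.   36.] [  15. -120.   39.] [   4. -145.   37.]
scene 39 3 [  -2. -170.   39.] [   7. -141.   40.] [   5. -147.   40.]
scene 57 5 [   8. -151.   58.] [  13. -136.   60.] [  13. -141.   59.]
scene 60 6 [   7. -157.   60.] [  15. -136.   63.] [   9. -149.   62.]
scene 63 4 [   9. -144.   64.] [  13. -133.   65.] [  13. -140.   64.]
wrist 36 1332 [  -9. -170.   36.] [  11. -120.   38.] [   3. -146.   36.]
wrist 57 32 [   6. -149.   57.] [  11. -136.   60.] [  11. -142.   59.]
wrist 60 117 [   7. -155.   60.] [  12. -131.   63.] [  11. -143.   62.]
wrist 63 146 [   6. -156.   63.] [  12. -130.   66.] [  11. -143.   65.]
[ 0.31049924  0.73884209 -0.25883329  1.61479353  0.23829438  0.81902821
 -1.54796112] [-1.65579761e-03 -6.16089177e+01 -4.68967438e+00 -2.03482103e+01
  9.41259786e-03  1.02231410e-03 -3.46592557e-06] [ 0.44810788 -0.66801866  0.29467726]
```

The depth from both cameras puts the fingertip about 22 mm above the rail, and no force shows, so the reported TCP is lower than the real tip. I'll descend further and watch the force.

```bash
python3 -m crank '{"xyz":[[0,0,0.01],[0,0,0.02],[0,0,0.03],[0,0,0.04],[0,0,0.05],[0,0,0.05],[0,0,0.05]],"twist":[[0,0,0],[0,0,0],[0,0,0],[0,0,0],[0,0,0],[0,0,0],[0,0,0]],"hand":[0,0,0,0,0,0,0]}'
python3 - <<'E'
from h import *
O=np.array([.66,.0205,0]);a=np.deg2rad(3.9);Q=np.array([[np.cos(a),np.sin(a),0],[-np.sin(a),np.cos(a),0],[0,0,1]])
im=get_image("wrist");W=(cloud(im)-O)@Q.T*1000;x,y,z=W[...,0],W[...,1],W[...,2]
for lo in range(39,66,3):
        p=W[(x>-40)&(x<40)&(abs(y+145)<25)&(z>=lo)&(z<lo+3)]
        if len(p)>2: print(lo,len(p),np.round(p.min(0)),np.round(p.max(0)),np.round(np.median(p,0)))
print(read_state()["ft_force"])
E
```

```text
clock: 6.22
ee_pos: [0.6691, -0.1228, 0.0207]
ee_rot: [0.999, 0.035, -0.0, -0.0]
ft_force: [-0.1, -1.0, 0.9]
finger_gap: 0.0006
gripper_force: 0.0
48 79 [   6. -154.   48.] [  11. -132.   51.] [  11. -143.   50.]
51 135 [   6. -156.   51.] [  12. -131.   54.] [  11. -143.   53.]
54 159 [   6. -156.   54.] [  12. -130.   57.] [   8. -143.   56.]
57 158 [   6. -157.   57.] [  12. -130.   60.] [   8. -143.   59.]
60 181 [   6. -156.   60.] [  12. -130.   63.] [  10. -143.   61.]
63 193 [   6. -157.   63.] [  12. -129.   66.] [   8. -144.   64.]
[ 0.54127537 -0.03085585  0.2349243 ]
```

```bash
python3 -m crank '{"xyz":[[0,0,0.01],[0,0,0.02],[0,0,0.03],[0,0,0.04],[0,0,0.05],[0,0,0.055],[0,0,0.06],[0,0,0.06],[0,0,0.06]],"twist":[[0,0,0],[0,0,0],[0,0,0],[0,0,0],[0,0,0],[0,0,0],[0,0,0],[0,0,0],[0,0,0]],"hand":[0,0,0,0,0,0,0,0,0]}'
```

```text
clock: 7.02
ee_pos: [0.6693, -0.1229, 0.0128]
ee_rot: [0.999, 0.035, -0.0, 0.0]
ft_force: [-9.7, 0.2, 24.0]
finger_gap: 0.0002
gripper_force: 11.8
```

```bash
python3 -m crank '{"xyz":[[0,0,-0.01],[0,-0.05,-0.01],[0,-0.1,-0.01],[0,-0.15,-0.01],[0,-0.2,-0.01],[0,-0.25,-0.01],[0,-0.29,-0.01],[0,-0.29,-0.01],[0,-0.29,-0.01]],"twist":[[0,0,0],[0,0,0],[0,0,0],[0,0,0],[0,0,0],[0,0,0],[0,0,0],[0,0,0],[0,0,0]],"hand":[0,0,0,0,0,0,0,0,0]}'
```

```text
clock: 7.77
ee_pos: [0.6672, -0.0651, 0.0128]
ee_rot: [0.999, 0.035, 0.002, 0.001]
ft_force: [-0.5, -1.1, 9.0]
finger_gap: 0.0001
gripper_force: 4.7
```

```bash
python3 -m crank '{"xyz":[[0,-0.05,0],[0,-0.1,0],[0,-0.15,0],[0,-0.2,0],[0,-0.25,0],[0,-0.27,0],[0,-0.27,0],[0,-0.27,0]],"twist":[[0,0,0],[0,0,0],[0,0,0],[0,0,0],[0,0,0],[0,0,0],[0,0,0],[0,0,0]],"hand":[0,0,0,0,0,0,0,0]}'
python3 -c "
from h import *
s=read_state();print(s['ft_force'])
go(*(s['ee_pos']+[0,0,.12]),3.9)"
```

```text
clock: 8.43
ee_pos: [0.6635, -0.0119, 0.0128]
ee_rot: [0.999, 0.035, 0.002, 0.001]
ft_force: [0.4, -2.3, 9.8]
finger_gap: -0.0001
gripper_force: 4.7
[ 0.35552398 -2.26698002  9.77856537]
xyz [ 0.0024  0.001  -0.6   ] twist [ 0.0005 -0.0013  0.0005]
```

```bash
python3 -m crank '{"xyz":[[0,0,-0.2],[0,0,-0.5],[0,0,-0.5],[-0.57,-0.36,-0.5],[-0.57,-0.36,-0.5],[-0.57,-0.36,-0.5],[-0.57,-0.36,-0.5],[-0.57,-0.36,-0.5],[-0.57,-0.36,-0.5]],"twist":[[0,0,0],[0,0,0],[0,0,0],[0,0,0],[0,0,0],[0,0,0],[0,0,0],[0,0,0],[0,0,0]],"hand":[0,0,0,1,1,1,1,1,1]}'
python3 - <<'E'
from h import *
for i in range(2): im=get_image("wrist")
s=read_state();print(s["ee_pos"],s["finger_gap"]);go(.540,.055,.0,3.9)
W=cloud(im);cv2.imwrite("pics/w2.png",im["pixels"])
x,y,z=W[...,0],W[...,1],W[...,2]
m=(abs(x-.54)<.06)&(abs(y-.055)<.075)
for lo in np.arange(.015,.16,.01):
    p=W[m&(z>=lo)&(z<lo+.01)]
    if len(p)>5: print(round(lo,3),len(p),np.round(p.min(0),3),np.round(p.max(0),3))
E
```

```text
clock: 9.18
ee_pos: [0.5431, 0.0529, 0.1112]
ee_rot: [0.999, 0.035, 0.001, 0.0]
ft_force: [1.7, -1.0, 0.2]
finger_gap: 0.072
gripper_force: 0.0
[0.54417471 0.05189735 0.11102989] 0.08449736667492137
xyz [-0.0205 -0.0171  0.5551] twist [ 0.0001 -0.0004  0.0002]
0.015 1908 [0.517 0.014 0.015] [0.6   0.13  0.025]
0.025 337 [0.52  0.015 0.025] [0.6   0.13  0.028]
0.145 689 [0.531 0.001 0.145] [0.559 0.106 0.155]
0.155 1189 [0.531 0.001 0.155] [0.559 0.107 0.165]
```

View pics/w2.png

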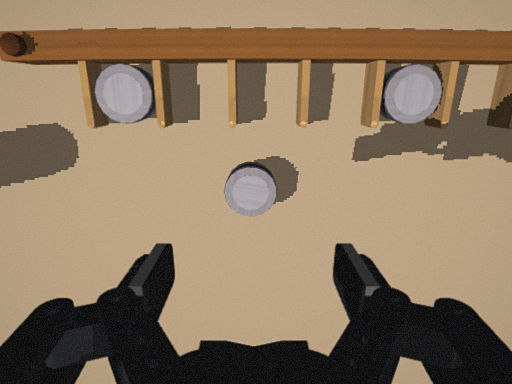

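The wrist view shows the stray tin at (250,190), between the open fingers, with the third gap between dividers at columns 232 and 304, which matches the earlier fit. The tips are about 37 mm above the reported TCP when open and about 24 mm when shut.

```bash
python3 -m crank '{"xyz":[[-0.02,-0.017,0.15],[-0.02,-0.017,0.3],[-0.02,-0.017,0.4],[-0.02,-0.017,0.5],[-0.02,-0.017,0.56],[-0.02,-0.017,0.6],[-0.02,-0.017,0.64],[-0.02,-0.017,0.66],[-0.02,-0.017,0.66]],"twist":[[0,0,0],[0,0,0],[0,0,0],[0,0,0],[0,0,0],[0,0,0],[0,0,0],[0,0,0],[0,0,0]],"hand":[1,1,1,1,1,1,1,1,1]}'
cat > tips.py <<'E'
from h import *
im=get_image("wrist");W=cloud(im);s=read_state();e=s["ee_pos"];print(e,s["ft_force"],s["finger_gap"])
x,y,z=W[...,0],W[...,1],W[...,2]
for n,f in(("L",y>e[1]),("R",y<e[1])):
    p=W[(abs(x-e[0])<.03)&(abs(y-e[1])<.075)&f&(z>.03)&(z<.09)]
    p=p[p[:,2]<p[:,2].min()+.012]
    # pixels of dark only
    print(n,len(p),np.round(p.min(0),4),np.round(p.max(0),4))
dark=im["pixels"].max(-1)<70
p=W[dark&(abs(x-e[0])<.03)&(abs(y-e[1])<.075)&(z>.002)&(z<.03)]
if len(p): print("dark",len(p),np.percentile(p,[1,99],axis=0).round(4))
E
python3 tips.py
```

```text
clock: 10.03
ee_pos: [0.5386, 0.0557, -0.0214]
ee_rot: [0.999, 0.035, -0.0, 0.0]
ft_force: [-0.1, 0.2, 0.2]
finger_gap: 0.0854
gripper_force: 0.0
[ 0.53885905  0.05581211 -0.02084038] [ 1.27243594 -0.78154881  0.90761672] 0.08526258356572985
L 880 [0.5249 0.0978 0.03  ] [0.5482 0.1131 0.042 ]
R 890 [5.306e-01 3.000e-04 3.000e-02] [0.5541 0.0154 0.042 ]
dark 2726 [[0.5277 0.0028 0.0029]
 [0.5634 0.1109 0.0298]]
```

```bash
python3 -m crank '{"xyz":[[0,0,0],[0,0,0],[0,0,0],[0,0,0],[0,0,0],[0,0,0]],"twist":[[0,0,0],[0,0,0],[0,0,0],[0,0,0],[0,0,0],[0,0,0]],"hand":[0.6,0.6,0.6,0.6,0.6,0.6]}'; python3 tips.py
```

```text
clock: 10.58
ee_pos: [0.5386, 0.0558, -0.0208]
ee_rot: [0.999, 0.035, 0.0, 0.0]
ft_force: [-0.1, 1.0, -0.1]
finger_gap: 0.0511
gripper_force: 0.0
[ 0.53849347  0.05581521 -0.02092185] [1.31028845 0.15437838 0.45338564] 0.0510641808059644
L 662 [0.5264 0.0813 0.03  ] [0.549  0.0963 0.042 ]
R 669 [0.5298 0.0176 0.03  ] [0.553  0.0317 0.042 ]
dark 2983 [[0.5293 0.0189 0.0033]
 [0.5634 0.0948 0.0297]]
```

Now I'll drag the tin 74 mm along rack −y, slowly.

```bash
python3 -m crank '{"xyz":[[0,0.03,0],[0,0.07,0],[0,0.12,0],[0,0.17,0],[0,0.22,0],[0,0.27,0],[0,0.32,0],[0,0.35,0],[0,0.37,0],[0,0.37,0]],"twist":[[0,0,0],[0,0,0],[0,0,0],[0,0,0],[0,0,0],[0,0,0],[0,0,0],[0,0,0],[0,0,0],[0,0,0]],"hand":[0.6,0.6,0.6,0.6,0.6,0.6,0.6,0.6,0.6,0.6]}'
cat > tin.py <<'E'
from h import *
O=np.array([.66,.0205,0]);a=np.deg2rad(3.9);Q=np.array([[np.cos(a),np.sin(a),0],[-np.sin(a),np.cos(a),0],[0,0,1]])
im=get_image("wrist");W=(cloud(im)-O)@Q.T*1000;s=read_state();e=(Q@(s["ee_pos"]-O))*1000;print("tcp rack",e.round(1),s["ft_force"],s["finger_gap"])
x,y,z=W[...,0],W[...,1],W[...,2]
m=((z>22)&(z<27)&(x>-160)&(x<-12)&(abs(y+29)<80)&(im["pixels"].max(-1)>90)).astype(np.uint8)
m=cv2.morphologyEx(m,cv2.MORPH_OPEN,np.ones((5,5),np.uint8))
k,L,st,c=cv2.connectedComponentsWithStats(m)
for i in range(1,k):
    if st[i,4]>300:
        p=W[L==i];print(st[i,4],"circ",np.round(cv2.minEnclosingCircle(p[:,:2].astype(np.float32)),1),"z",np.median(p[:,2]).round(1))
E
python3 tin.py
```

```text
clock: 11.47
ee_pos: [0.5436, -0.0195, -0.0211]
ee_rot: [0.999, 0.034, -0.0, 0.0]
ft_force: [0.3, -0.4, 0.7]
finger_gap: 0.0512
gripper_force: 0.0
tcp rack [-118.8  -31.1  -21.1] [0.02921245 0.94107247 0.31450243] 0.05129292494046755Traceback (most recent call last):
  File "tin.py", line 10, in <module>
    p=W[L==i];print(st[i,4],"circ",np.round(cv2.minEnclosingCircle(p[:,:2].astype(np.float32)),1),"z",np.median(p[:,2]).round(1))
                                   ~~~~~~~~^^^^^^^^^^^^^^^^^^^^^^^^^^^^^^^^^^^^^^^^^^^^^^^^^^^^^^
    return _wrapfunc(a, 'round', decimals=decimals, out=out)
    return _wrapit(obj, method, *args, **kwds)
    conv = _array_converter(obj)
ValueError: setting an array element with a sequence. The requested array has an inhomogeneous shape after 1 dimensions. The detected shape was (2,) + inhomogeneous part.
```

```bash
sed -i 's/np.round(cv2.minEnclosingCircle(p\[:,:2\].astype(np.float32)),1)/cv2.minEnclosingCircle(p[:,:2].astype(np.float32))/' tin.py
python3 -m crank '{"xyz":[[0,0,0],[0,0,0],[0,0,0],[0,0,-0.1],[0,0,-0.3],[0,0,-0.4],[-0.2,0,-0.4],[-0.35,0,-0.4],[-0.35,0,-0.4]],"twist":[[0,0,0],[0,0,0],[0,0,0],[0,0,0],[0,0,0],[0,0,0],[0,0,0],[0,0,0],[0,0,0]],"hand":[1,1,1,1,1,1,0.15,0.15,0.15]}'
python3 tin.py
```

```text
clock: 12.27
ee_pos: [0.4669, -0.0233, 0.0585]
ee_rot: [0.999, 0.035, -0.004, 0.001]
ft_force: [-0.6, -0.3, -0.5]
finger_gap: 0.0512
gripper_force: 0.0
tcp rack [-191.9  -30.6   59. ] [ 0.99723648 -0.07333696  0.94196599] 0.04387639773365571
4208 circ ((-117.49893951416016, -29.250822067260742), 23.156787872314453) z 24.2
```

The tin is at rack (−117.5, −29.3), centred on the third gap. Next I'll descend behind it with the fingers nearly shut.

```bash
python3 -m crank '{"xyz":[[0,-0.007,0],[0,-0.007,0],[0,-0.007,0.1],[0,-0.007,0.2],[0,-0.007,0.28],[0,-0.007,0.33],[0,-0.007,0.36],[0,-0.007,0.375],[0,-0.007,0.375]],"twist":[[0,0,0],[0,0,0],[0,0,0],[0,0,0],[0,0,0],[0,0,0],[0,0,0],[0,0,0],[0,0,0]],"hand":[0.15,0.15,0.15,0.15,0.15,0.15,0.15,0.15,0.15]}'
python3 tin.py; python3 tips.py
```

```text
clock: 13.07
ee_pos: [0.4739, -0.0213, -0.0164]
ee_rot: [0.999, 0.035, -0.0, -0.0]
ft_force: [-0.1, -0.2, -0.2]
finger_gap: 0.0127
gripper_force: 0.0
tcp rack [-188.2  -29.1  -15.9] [0.45064939 0.20561413 0.30437784] 0.013222531936820216
10161 circ ((-117.25393676757812, -29.42496681213379), 23.215362548828125) z 24.2
[ 0.4743435  -0.02137931 -0.0155656 ] [-0.24102774  0.2903928   0.5758324 ] 0.012532971043627803
L 443 [ 0.4627 -0.015   0.03  ] [ 4.861e-01 -2.000e-04  4.200e-02]
R 443 [ 0.4641 -0.0402  0.03  ] [ 0.4872 -0.0263  0.042 ]
dark 1023 [[ 0.4694 -0.0397  0.0101]
 [ 0.4869 -0.0008  0.0299]]
```

```bash
python3 -m crank '{"xyz":[[0.08,0,0],[0.14,0,0],[0.17,0,0],[0.19,0,0],[0.22,0,0],[0.25,0,0],[0.28,0,0],[0.31,0,0],[0.34,0,0],[0.36,0,0]],"twist":[[0,0,0],[0,0,0],[0,0,0],[0,0,0],[0,0,0],[0,0,0],[0,0,0],[0,0,0],[0,0,0],[0,0,0]],"hand":[0.15,0.15,0.15,0.15,0.15,0.15,0.15,0.15,0.15,0.15]}'
python3 tin.py
```

```text
clock: 14.0
ee_pos: [0.5465, -0.0163, -0.016]
ee_rot: [0.999, 0.035, 0.0, -0.0]
ft_force: [0.2, -0.1, 1.0]
finger_gap: 0.0128
gripper_force: 0.3
tcp rack [-115.  -29.  -16.] [ 1.25745167  0.00408535 -0.45315998] 0.012819124719476417
322 circ ((-17.666147232055664, -57.441612243652344), 5.992713928222656) z 25.8
10510 circ ((-34.646881103515625, -88.00167083740234), 23.290571212768555) z 24.2
7708 circ ((-82.2557373046875, -28.32522201538086), 23.02008819580078) z 24.3
```

```bash
python3 -m crank '{"xyz":[[0.03,0,0],[0.06,0,0],[0.09,0,0],[0.12,0,0],[0.15,0,0],[0.18,0,0],[0.2,0,0],[0.22,0,0],[0.235,0,0],[0.235,0,0]],"twist":[[0,0,0],[0,0,0],[0,0,0],[0,0,0],[0,0,0],[0,0,0],[0,0,0],[0,0,0],[0,0,0],[0,0,0]],"hand":[0.15,0.15,0.15,0.15,0.15,0.15,0.15,0.15,0.15,0.15]}'
python3 tin.py
```

```text
clock: 14.88
ee_pos: [0.5932, -0.0131, -0.016]
ee_rot: [0.999, 0.035, 0.0, -0.0]
ft_force: [1.0, 0.7, 0.7]
finger_gap: 0.0133
gripper_force: 0.0
tcp rack [-69.4 -29.  -16.1] [ 0.20237683 -0.11956727  0.35168527] 0.012723644865233606
7819 circ ((-35.2273063659668, -28.39542579650879), 23.204837799072266) z 24.3
7611 circ ((-34.68983459472656, -87.9771957397461), 23.343507766723633) z 24.3
309 circ ((-27.853940963745117, -58.82416915893555), 6.597744941711426) z 26.0
419 circ ((-32.94742202758789, -0.43961894512176514), 9.048834800720215) z 26.0
394 circ ((-51.614097595214844, -1.272752046585083), 9.669085502624512) z 26.1
```

Nearly home; 2–3 mm more.

```bash
python3 -m crank '{"xyz":[[0.005,0,0],[0.01,0,0],[0.014,0,0],[0.014,0,0],[0.014,0,0]],"twist":[[0,0,0],[0,0,0],[0,0,0],[0,0,0],[0,0,0]],"hand":[0.15,0.15,0.15,0.15,0.15]}'
python3 tin.py
```

```text
clock: 15.35
ee_pos: [0.5953, -0.013, -0.016]
ee_rot: [0.999, 0.035, 0.0, 0.0]
ft_force: [-0.1, -0.4, -0.7]
finger_gap: 0.0128
gripper_force: 0.0
tcp rack [-66.9 -29.  -16. ] [ 0.1979068  -0.30953271 -0.6461183 ] 0.013032697831121662
7675 circ ((-33.29535675048828, -28.348617553710938), 23.11079216003418) z 24.3
450 circ ((-22.57196807861328, -2.6082448959350586), 10.22118091583252) z 26.0
420 circ ((-21.811668395996094, -58.282798767089844), 9.892561912536621) z 25.9
7524 circ ((-34.678802490234375, -88.09709167480469), 23.305307388305664) z 24.3
393 circ ((-42.074806213378906, -2.6908652782440186), 8.559945106506348) z 25.9
```

```bash
python3 -m crank '{"xyz":[[0.006,0,0],[0.006,0,0],[-0.1,0,0],[-0.25,0,0],[-0.35,0,0],[-0.35,0,-0.2],[-0.35,0,-0.4],[-0.35,0,-0.5],[-0.35,0,-0.5],[-0.35,0,-0.5]],"twist":[[0,0,0],[0,0,0],[0,0,0],[0,0,0],[0,0,0],[0,0,0],[0,0,0],[0,0,0],[0,0,0],[0,0,0]],"hand":[0.15,0.15,0.15,0.15,0.15,0.15,0.15,0.15,0.15,0.15]}'
python3 tin.py; python3 -c "
from h import *
cv2.imwrite('pics/w3.png',get_image('wrist')['pixels'])"
```

```text
clock: 16.23
ee_pos: [0.5265, -0.018, 0.0854]
ee_rot: [0.999, 0.035, 0.002, 0.0]
ft_force: [-0.2, 0.5, -0.1]
finger_gap: 0.0126
gripper_force: 0.0
tcp rack [-136.9  -29.3   84. ] [ 0.28395006  0.47799399 -0.20047515] 0.012702122247651963
3498 circ ((-32.43623352050781, -28.576332092285156), 23.071990966796875) z 24.2
3451 circ ((-34.64544677734375, -88.21102905273438), 23.006702423095703) z 24.2
```

View pics/w3.png

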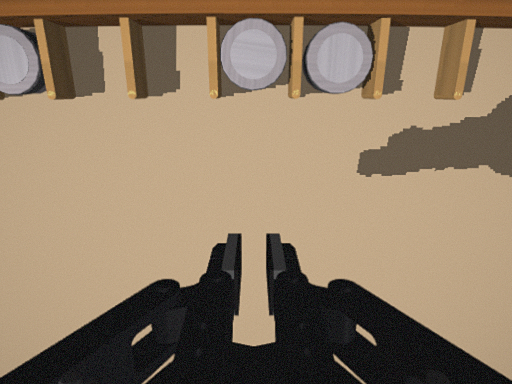

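The stray tin, at (253,53), sits home in the third gap beside the stock tin at (339,57), and the gripper is clear.

```bash
python3 -c "
from rig import *
print(hand_in())"
```

```text
the job is handed in; nothing more can be done
None
```

I ran the closed fingers along the rail behind gaps 1–3 from the post, then pushed the stray tin home in the third gap (last measured about 0.5 mm from its home position), backed clear and handed the job in; no verdict was returned.

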